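# Fit the carrier head onto the splined shaft

## Robot

A 6-joint arm with a two-finger parallel gripper is mounted at the origin on a cart in front of the work surface, level with it; the furniture and walls round the work are solid. World frame = base frame: x ahead of the robot, y to its left, z up, the work surface at z = 0. Lengths are in m, angles in rad, forces in N, time in s.
With the tool pointing down it reaches from about 0.325 to 0.775 m from the base axis. Payload 9.3 kg.
Tool frame: the origin (TCP) lies midway between the tips of the shut fingers; the grasp point (between the pads) lies 19 mm behind it; z points along the fingers, y is the direction in which the jaws open and shut (so a half turn about z gives the same grasp; the last joint's range is limited). The gripper opens to 85 mm and grips with 20 to 120 N. Pads are 22 mm wide; open, the fingers measure 114 mm over their backs; the gripper's body (76 mm by 85 mm) begins 54 mm behind the grasp point. The pads swing forward as they close: fully open they stand 13 mm farther back than shut.
Start: joints at [-1.483, 0.259, 0.021, 1.334, 0, 1.418], TCP at [0.131, -0.534, 0.199] pointing down, gripper open.
Joint ranges: [-3.04, 3.04], [-0.91, 1.82], [-1.04, 1.36], [-1.92, 1.95], [-1.52, 1.45], [-3.14, 3.14]. Speed limits (rad/s): [2.22, 2.22, 2.79, 3.14, 3.14, 3.14].

## Interface

Orientations are given as a unit quaternion [w, x, y, z].
In Python, from plant import manip gives the robot as it stands. The module is installed in compiled form; this text tells all that it offers.
- The arm moves only by the shell command python3 -m handwheel 'ROWS' [OPENING]. ROWS is JSON, a list of rows, each a list of 2 entries, a list of its own where there are three numbers: the shift along the tool's x, y, z in cm, then the turn about the tool's z in rad. A call has 1 to 12 rows; each row shifts and turns the commanded pose from where the row before left it, along the tool's axes as they then stand; what a row does not reach is not made up. A row lasts 1/8 s, in which the tool goes at most 62.5 mm and 10.7 degrees, less where a joint would pass 70% of its speed; a pose out of reach is approached as far as the arm can. A call with a gripper value outside its range is refused whole. OPENING is the closure in counts, from 0 (fully open) to 255 (shut), set as the call begins (- or left out, the last holds). The fingers move at their own pace and stop on an object; the grip force is fixed at half the most. Time passes only in rows, so rows that do not move let the fingers close. It gives the time, the measured TCP pose, the force and the opening at its end, in the units of the state.
- manip.sense(): the state, without advancing time (a new reading comes with each control period).
- manip.capture(name): name is "scene" or "side" or "wrist"; returns a dict with "img" (400x640x3 uint8, red, green, blue), "vertical_fov" (degrees; the focal length in pixels is half the picture's height over the tangent of half this angle, whatever the lens; pixels are square), "cx", "cy" (the principal point, pixels), "R" (3x3) and "t" (3): a world point X has camera coordinates R X + t; the wrist camera has in their place "hand_eye" (4x4, takes a point from camera to tool coordinates, whose origin is the TCP and whose axes are the flange's). Camera axes: x right, y down, z forward; pixel columns grow to the right and rows downward; lengths in m; the calibration is good to about 2 mm. A picture is of the moment at which its call begins: read the wrist's pose just before it. There is no depth.
- manip.finish_job(): hands the job in, once; it reports no verdict.
The state is a dict: "time_s": time; "qpos": joint angles; "joint_velocities": joint speeds; "joint_torque": joint torques, N m; "tcp_pos": TCP position; "eef_rot": TCP orientation; "ft_force": force on the tool from outside, world axes, zero at the start; "moment": the same for the moment, N m; "gripper_width": opening from 0.0 (shut) to 1.0 (fully open).
Only numpy, scipy, OpenCV 4.12 (cv2) and the standard library are available. Lean on these libraries where they do the work, as an engineer would, in place of code of your own. Each camera call takes 0.05 s, during which the arm holds its last target. There are 200 camera calls.

## Task

Turn the drive unit's red-knobbed lever until it stands upright, so that the shaft's wide tooth points straight up and the teeth will line up with the bore of the blue carrier head. Then lift the head by its black grip and slide it onto the shaft, grip upwards, until it is fully home against the collar, and let go, with the lever still upright. Leave the other things on the bench where they are.

Things in the scene. Friction and masses are not known exactly. Their poses are not given: they have to be found in the camera images.
- shaft (a joint): Turn of the splined shaft about its level axis, rad. 0: lever upright, wide tooth straight up. Positive: the lever leans to drive_unit's own +y side (the robot's left and towards it); it starts there, 0.35 to 0.8. Turns both ways to 1.3, no stop or detent at 0; friction of 0.3 Nm (about 3 N at the knob) holds it where it is left.
- lever_knob (a point): Centre of the red ball knob (26 mm diameter) at the end of the lever, an 11 mm rod, 95 mm from the shaft axis. The rod stands 41.5 mm behind spline_home (towards the housing). With the lever upright the knob is 210 mm above the bench.
- spline_home (a point): Fixed point on the shaft axis, 115 mm above the bench: the middle of the head's bore lies here when the head is fully home. Axes: x level along the shaft, from its free end towards the housing; z up; y level across. The head slides on along +x until a collar (54 mm diameter), 22.5 mm behind this point, stops it.
- spline_tip (a point): Free end of the shaft on its axis, 32.5 mm in front (-x) of spline_home, same axes. Four steel teeth at right angles on a 26 mm core, 42 mm over the teeth: one 18 mm wide, in line with the lever, three 9 mm wide; over their front 9 mm they taper by 2.5 mm a side in width and 3.8 mm in height.
- head_grip (a point): Middle of the black square grip (22 x 22 mm, 54 mm high) on top of the loose blue carrier head, a block 45 mm along its own x (the bore), 80 mm wide (y), 80 mm high, about 0.45 kg, upright on the bench at first. The point is 111 mm above the head's underside, 71 mm above the bore axis. z up.
- head_bore (a point): Middle of the head's through bore, 40 mm above the underside. x along the bore, z up. It matches the shaft with 1.5 to 2 mm clearance a side: a 21 mm wide slot at the top (yellow mark above it), 12 mm slots at the sides and below. Both faces are alike; either may go on first.
- roll: White label roll lying flat, 66 mm diameter, 30 mm high, front left of the bench; a bystander. Origin: centre of its underside.
- lens_cup: Dark grey open cup, 56 mm diameter, 27 mm high, at the front of the bench; a bystander. Origin: centre of its underside.
- marker_pen: White and black marker lying flat, 138 mm long, 18 mm high, front right; a bystander. Origin: centre of its underside.
- blue_driver: Screwdriver with blue handle lying flat, 142 mm long, 17 mm high, front right; a bystander. Origin: centre of its underside.
- drive_unit: Fixed grey housing that carries the shaft, 56 mm along x, 80 mm wide, 150 mm high. Origin: centre of its underside. Axes as spline_home, which lies 82.5 mm in front (-x) of it.

How it is judged:
By the outcome, as a careful person would: the job done as asked, in the order asked, and still so for the second after the job is handed in, with the robot touching nothing.
It also fails if it takes over 61 s, if anything falls off the work surface, if the arm or the gripper's body presses on something with over 40 N, if the wrist force passes 120 N, or if a joint passes its speed limit or range.

## Working session

There is one attempt and no reset: what is moved stays moved. The work goes in short steps, Python scripts to look and compute and a shell command to move; the robot and the scene stay as the last step left them, time stands still between calls to the robot, and variables do not carry over. Pictures are saved under pics/ and viewed, about 8 in all and at most 12, crops included, and the job is handed in when it is done.

```bash
mkdir -p pics
cat > h.py <<'E'
from plant import manip
import numpy as np, cv2
def K(c):
    f=200/np.tan(np.radians(c["vertical_fov"])/2); return f,c["cx"],c["cy"]
def ray(c,u,v):
    f,cx,cy=K(c); d=np.array([(u-cx)/f,(v-cy)/f,1.]); R=np.array(c["R"]);t=np.array(c["t"])
    return -R.T@t, R.T@d
def onz(c,u,v,z):
    o,d=ray(c,u,v); return o+d*(z-o[2])/d[2]
def tri(rs):
    A=np.zeros((3,3));b=np.zeros(3)
    for o,d in rs:
        d=d/np.linalg.norm(d);P=np.eye(3)-np.outer(d,d);A+=P;b+=P@o
    p=np.linalg.solve(A,b); return p,[np.linalg.norm(np.cross(p-o,d/np.linalg.norm(d))) for o,d in rs]
def proj(c,X):
    f,cx,cy=K(c); p=np.array(c["R"])@X+np.array(c["t"]); return cx+f*p[0]/p[2],cy+f*p[1]/p[2]
def cap(n):
    c=manip.capture(n); return c
def save(n,img,s=1): cv2.imwrite(f"pics/{n}.png",cv2.resize(img[...,::-1],None,fx=s,fy=s,interpolation=cv2.INTER_CUBIC))
E
python3 - <<'E'
from h import *
import pickle
s=manip.sense();print({k:np.round(v,3) for k,v in s.items()})
for n in("scene","side"):
    c=cap(n);save(n+"0",c["img"]);pickle.dump(c,open(n+".pkl","wb"))
    o,_=ray(c,0,0);print(n,o,c["vertical_fov"],c["cx"],c["cy"])
E
```

```text
{'time_s': np.float64(0.0), 'qpos': array([-1.483,  0.259,  0.021,  1.334, -0.   ,  1.418]), 'joint_velocities': array([ 0.001,  0.   , -0.   ,  0.001,  0.   ,  0.001]), 'joint_torque': array([-0.0000e+00, -5.5564e+01,  3.4453e+01,  1.4000e-02, -0.0000e+00,
        0.0000e+00]), 'tcp_pos': array([ 0.131, -0.534,  0.198]), 'eef_rot': array([-0.001,  0.993,  0.12 ,  0.   ]), 'ft_force': array([ 0.52 , -0.751, -0.791]), 'moment': array([0.044, 0.002, 0.047]), 'gripper_width': np.float64(1.0)}
scene [-0.38329269 -0.80809528  0.66704792] 42.033718520554544 321.79404944582393 205.98629398693924
side [ 0.31896336 -0.82713892  0.70498098] 53.253769906577446 316.16066942867997 201.01985592040072
```

View pics/scene0.png

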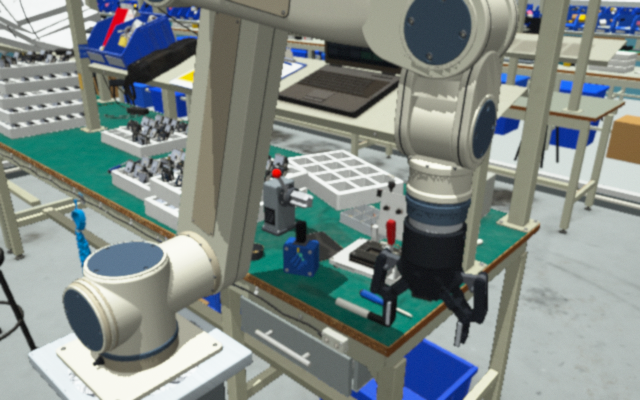

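View pics/side0.png

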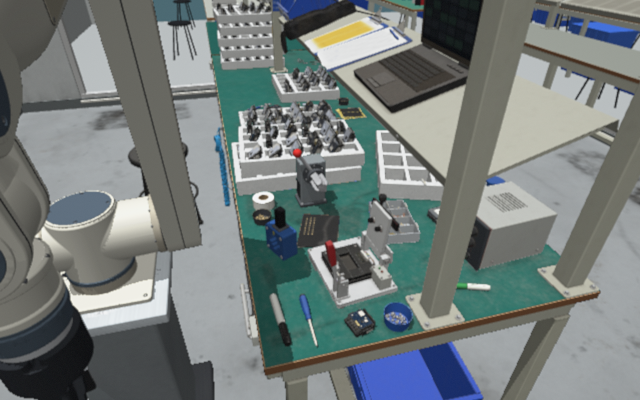

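Scene view: knob at about (276,173), head at (300,255), grip at (300,232). Side view: knob (297,153), grip (280,218), shaft tip around (320,183). I'll zoom in on both.

Run:
```python
from h import *
import pickle
a=pickle.load(open("scene.pkl","rb"));b=pickle.load(open("side.pkl","rb"))
ims=[]
for c,(x,y) in((a,(240,155)),(b,(245,140))):
    im=c["img"][y:y+130,x:x+98]; ims.append(cv2.resize(im,None,fx=4,fy=4,interpolation=cv2.INTER_CUBIC))
save("crop1",np.hstack(ims))
rs=[]
for c,(x,y) in((a,(276,173)),(b,(297,153))):
    h=cv2.cvtColor(c["img"],cv2.COLOR_RGB2HSV)
    m=((h[...,0]<8)|(h[...,0]>172))&(h[...,1]>150)&(h[...,2]>90)
    w=np.zeros_like(m);w[y-15:y+15,x-15:x+15]=1
    v,u=np.nonzero(m&w);print(u.mean(),v.mean(),len(u),np.ptp(u),np.ptp(v));rs.append(ray(c,u.mean(),v.mean()))
print("knob",tri(rs))
rs=[]
for c,(x,y) in((a,(300,232)),(b,(280,218))):
    m=(c["img"].max(2)<60)
    n,l,st,ce=cv2.connectedComponentsWithStats(m.astype(np.uint8));k=l[y,x];print(k,st[k],ce[k]);rs.append(ray(c,*ce[k]))
print("grip",tri(rs))
```

```text
276.2142857142857 172.78571428571428 70 9 8
297.03921568627453 152.4313725490196 51 8 7
knob (array([0.52349852, 0.15744189, 0.19677649]), [np.float64(0.0009810760503287095), np.float64(0.0009810760503286015)])
143 [278 220  38  25 354] [299.92937853 232.23163842]
174 [274 207  14  23 223] [279.6367713  218.09865471]
grip (array([ 0.43833515, -0.01295579,  0.10627582]), [np.float64(0.0015049060799145692), np.float64(0.0015049060799143443)])
```

View pics/crop1.png

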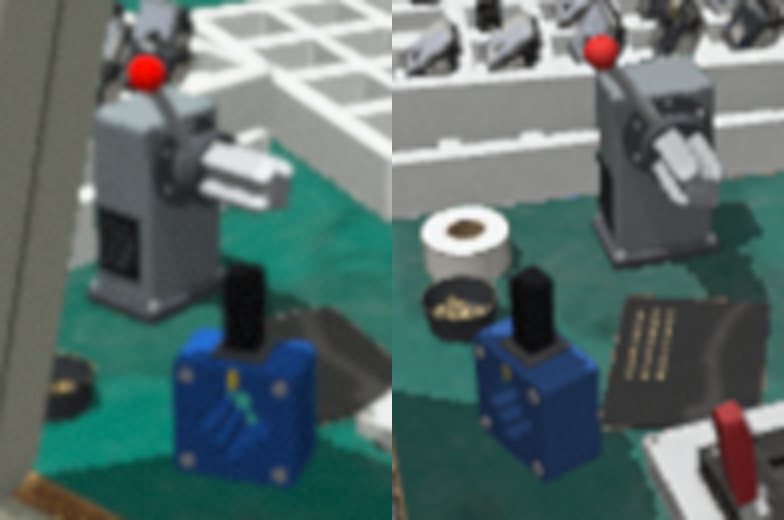

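Run:
```python
from h import *
import pickle
a=pickle.load(open("scene.pkl","rb"));b=pickle.load(open("side.pkl","rb"))
A=lambda x,y:(240+x/4,155+y/4)
B=lambda x,y:(245+(x-392)/4,140+y/4)
t,e=tri([ray(a,*A(282,187)),ray(b,*B(703,180))]);print("tip",t,e)
k=np.array([.5235,.1574,.1968]);d=(k-t)[:2];print(d,np.hypot(*d),"yaw",np.arctan2(d[1],d[0])-np.arctan2(.048,.074))
print("headbottom",onz(a,*A(178,465),0),onz(a,*A(297,485),0),"side",onz(b,*B(483,425),0),onz(b,*B(543,480),0),onz(b,*B(598,435),0))
print("headtop",[onz(a,*A(*p),.08) for p in((178,350),(292,362),(318,342))],[onz(b,*B(*p),.08) for p in((478,330),(542,395),(601,370))])
```

```text
tip [0.57985416 0.08580773 0.119549  ] [np.float64(0.0026468447465338883), np.float64(0.0026468447465339954)]
[-0.05635416  0.07159227] 0.0911111684061834 yaw 1.6622306091483734
headbottom [0.40907515 0.01430635 0.        ] [ 0.44209631 -0.05690268  0.        ] side [0.40478889 0.00947368 0.        ] [ 0.43391175 -0.05483251  0.        ] [ 0.47806955 -0.02024917  0.        ]
headtop [array([0.41143332, 0.01485734, 0.08      ]), array([ 0.44755985, -0.04708926,  0.08      ]), array([ 0.47826494, -0.04073317,  0.08      ])] [array([0.40678438, 0.00963323, 0.08      ]), array([ 0.43467853, -0.06641067,  0.08      ]), array([ 0.47521889, -0.05135291,  0.08      ])]
```

```bash
python3 -m handwheel '[[[0,0,-6],0],[[0,0,-6],0],[[4,-3.4,-4],0],[[4,-3.4,-2],0],[[4,-3.4,0],0],[[4,-3.4,0],0],[[4,-3.4,0],0],[[4,-3.4,0],0],[[4,-3.4,0],0],[[4,-3.4,0],0],[[4,-3.4,0],0],[[4,-3.4,0],0]]' 0
cat >> h.py <<'E'
from scipy.spatial.transform import Rotation as Ro
def wrist():
    s=manip.sense();c=manip.capture("wrist");q=s["eef_rot"];T=np.eye(4);T[:3,:3]=Ro.from_quat([q[1],q[2],q[3],q[0]]).as_matrix();T[:3,3]=s["tcp_pos"]
    M=T@np.array(c["hand_eye"]);c["R"]=M[:3,:3].T;c["t"]=-M[:3,:3].T@M[:3,3];return c
E
python3 - <<'E'
from h import *
import pickle
c=wrist();pickle.dump(c,open("w1.pkl","wb"));save("w1",c["img"]);print(ray(c,320,200))
for X in((.5235,.1574,.1968),(.438,-.013,.106),(.58,.086,.115)):print(proj(c,np.array(X)))
s=manip.sense();print(s["tcp_pos"],s["eef_rot"])
E
```

```text
time_s: 1.6
tcp_pos: [0.4376, -0.1092, 0.3767]
eef_rot: [-0.0, 0.993, 0.12, -0.0]
ft_force: [0.4, -0.8, 0.2]
gripper_width: 1.005
(array([ 0.50363619, -0.09233846,  0.5508686 ]), array([-0.26114261, -0.05837709, -0.96355575]))
(np.float64(67.08555302914661), np.float64(17.244546455871387))
(np.float64(249.75474828296544), np.float64(141.02808570423173))
(np.float64(185.1827031353951), np.float64(-1.8828744216803557))
[ 0.43991214 -0.10510012  0.37633029] [-1.21961035e-03  9.92594305e-01  1.21469783e-01  3.88582071e-04]
```

View pics/w1.png

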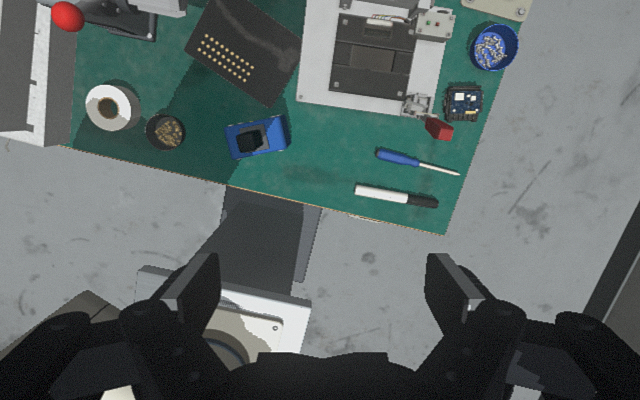

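The wrist view shows the head top at (255,137) and the knob at (67,15), close to prediction. I'll shift to get the shaft and the head in one view.

```bash
python3 -m handwheel '[[[4.2,-3.1,0],0],[[4.2,-3.1,0],0],[[4.2,-3.1,0],0],[[0,0,0],0]]'
python3 - <<'E'
from h import *
import pickle
c=wrist();pickle.dump(c,open("w2.pkl","wb"));save("w2",c["img"],1.25);print(ray(c,320,200),K(c))
for X in((.5235,.1574,.1968),(.438,-.013,.106),(.58,.086,.115)):print(proj(c,np.array(X)))
E
```

```text
time_s: 2.15
tcp_pos: [0.5386, 0.0119, 0.3752]
eef_rot: [-0.001, 0.993, 0.122, -0.001]
ft_force: [-0.1, -0.2, -0.7]
gripper_width: 0.998
(array([0.60500659, 0.02884724, 0.54914816]), array([-0.26325337, -0.05865113, -0.96296456])) (np.float64(342.88472773404584), 322.2115837565834, 199.58896949607026)
(np.float64(181.7495594274788), np.float64(152.516208625164))
(np.float64(322.4699231712483), np.float64(233.563988535892))
(np.float64(272.2357387845333), np.float64(112.85521621705644))
```

View pics/w2.png

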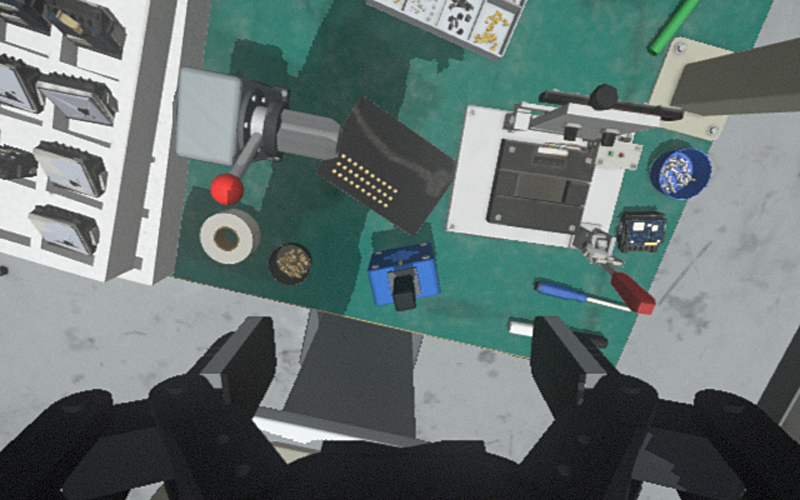

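Run:
```python
from h import *
import pickle
a=pickle.load(open("scene.pkl","rb"));b=pickle.load(open("side.pkl","rb"));c=pickle.load(open("w2.pkl","rb"))
im=c["img"]
h=cv2.cvtColor(im,cv2.COLOR_RGB2HSV)
m=((h[...,0]<8)|(h[...,0]>172))&(h[...,1]>150)&(h[...,2]>90);m[:, 230:]=0
v,u=np.nonzero(m);k=(u.mean(),v.mean());print(k,len(u))
print("knob",tri([ray(c,*k),ray(a,276.2,172.8),ray(b,297.04,152.43)]), tri([ray(c,*k),ray(b,297.04,152.43)])[0])
mm=np.zeros((402,642),np.uint8);g=cv2.GaussianBlur(im,(3,3),0)
cv2.floodFill(g.copy(),mm,(166,92),0,(6,)*3,(6,)*3,cv2.FLOODFILL_FIXED_RANGE|cv2.FLOODFILL_MASK_ONLY|(255<<8)|4)
mm=mm[1:-1,1:-1];cs=max(cv2.findContours(mm,0,1)[0],key=cv2.contourArea)
r=cv2.boxPoints(cv2.minAreaRect(cs));print(cv2.contourArea(cs));p=[onz(c,*q,.15) for q in r]
for q,w in zip(r,p):print(q,np.round(w,4))
print([np.linalg.norm(p[i]-p[i-1]).round(4) for i in range(4)],np.mean(p,0))
bm=((h[...,0]>105)&(h[...,0]<130)&(h[...,1]>100)); 
crop=im[180:270,270:380];crop2=im[45:170,130:290]
o=np.zeros((500,800,3),np.uint8);x=cv2.resize(crop,None,fx=4,fy=4,interpolation=2);y=cv2.resize(crop2,None,fx=2.2,fy=2.2,interpolation=2)
o[:360,:440]=x;o[:y.shape[0],445:445+y.shape[1]]=y
save("crop2",o)
```

```text
(np.float64(180.55603448275863), np.float64(151.20258620689654)) 464
knob (array([0.52423888, 0.15881707, 0.19613582]), [np.float64(0.00025122847516123625), np.float64(0.0009829106834551222), np.float64(0.001118384230906524)]) [0.52405923 0.15958044 0.19458039]
2544.0
[141.40102 125.38579] [0.5324 0.2233 0.15  ]
[146.22844  57.80203] [0.6057 0.2257 0.15  ]
[187.94417   60.781723] [0.6136 0.1814 0.15  ]
[183.11674 128.36548] [0.5406 0.1767 0.15  ]
[np.float64(0.0473), np.float64(0.0733), np.float64(0.045), np.float64(0.0732)] [0.57305339 0.20176943 0.15      ]
```

View pics/crop2.png

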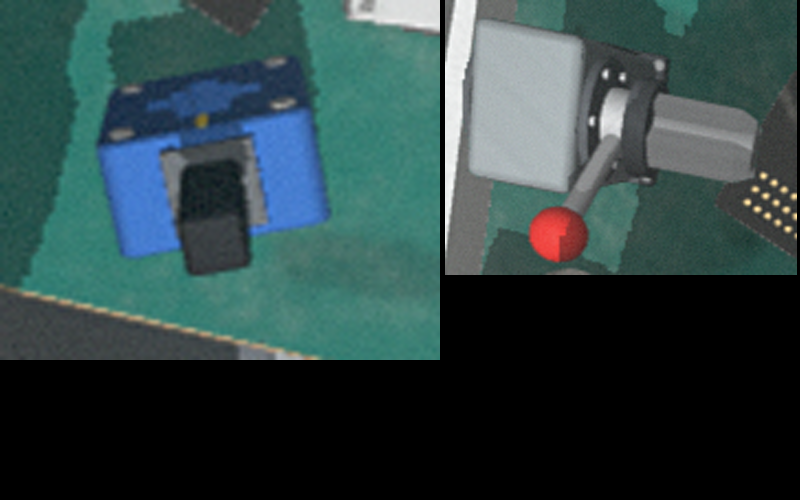

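Run:
```python
from h import *
import pickle
c=pickle.load(open("w2.pkl","rb"))
H=lambda x,y:(130+(x-445)/2.2,45+y/2.2); G=lambda x,y:(270+x/4,180+y/4)
def quad(ps,z):
    P=[onz(c,*p,z)[:2] for p in ps];print(np.round(P,4).tolist(),np.mean(P,0))
    for i in range(4):
        d=P[(i+1)%4]-P[i];print(np.linalg.norm(d).round(4),np.arctan2(d[1],d[0]).round(3))
quad([H(474,17),H(585,37),H(571,193),H(468,173)],.15)
quad([G(100,148),G(314,116),G(331,216),G(126,258)],.08)
for x,y in((755,107),(743,180)):print("tipedge",onz(c,*H(x,y),.115))
print("griptop",[onz(c,*G(*p),.138) for p in((184,213),(246,208),(250,268),(188,276))])
print("gripbase",[onz(c,*G(*p),.084) for p in((163,152),(252,141),(268,224))])
```

```text
[[0.61, 0.2294], [0.6141, 0.1753], [0.5368, 0.1714], [0.5341, 0.2245]] [0.5737368  0.20015724]
0.0543 -1.496
0.0773 -3.092
0.0532 1.622
0.0761 0.065
[[0.4433, 0.0291], [0.4736, -0.0425], [0.4382, -0.0586], [0.404, 0.0104]] [ 0.43981241 -0.01539537]
0.0778 -1.171
0.0388 -2.716
0.077 2.032
0.0436 0.445
tipedge [0.60171152 0.09215654 0.115     ]
tipedge [0.56149947 0.09074045 0.115     ]
griptop [array([ 0.44847239, -0.00184014,  0.138     ]), array([ 0.45492415, -0.020663  ,  0.138     ]), array([ 0.43518298, -0.02707276,  0.138     ]), array([ 0.42760699, -0.00826796,  0.138     ])]
gripbase [array([0.44870399, 0.00693018, 0.084     ]), array([ 0.46040319, -0.02290118,  0.084     ]), array([ 0.43114916, -0.03645047,  0.084     ])]
```

Geometry from the wrist view:
- **Housing centre and yaw:** (0.574,0.200), yaw about 1.63.
- **Spline_home:** about (0.578,0.118).
- **Knob:** (0.524,0.159,0.196), which gives a lever angle of about 0.57. The knob heights agree.
- **Head:** (0.440,-0.015), bore yaw about 0.43.

Next I'll grasp the knob with the jaws along the shaft.

```bash
python3 -m handwheel '[[[0,0,0],0.09],[[0,0,0],0.093],[[-0.2,-5,0],0],[[-0.2,-5,0],0],[[-0.14,-4.7,-0],0],[[0,0,5],0],[[0,0,5],0],[[0,0,5],0],[[0,0,2.5],0],[[0,0,2],0],[[0,0,0],0]]'
python3 - <<'E'
from h import *
c=wrist();h=cv2.cvtColor(c["img"],cv2.COLOR_RGB2HSV)
m=((h[...,0]<8)|(h[...,0]>172))&(h[...,1]>150)&(h[...,2]>90)
n,l,st,ce=cv2.connectedComponentsWithStats(m.astype(np.uint8));i=1+st[1:,4].argmax();print(st[i],ce[i])
p=onz(c,*ce[i],.1955);print(p);s=manip.sense();q=s["eef_rot"];print(Ro.from_quat([q[1],q[2],q[3],q[0]]).as_matrix().T@(p-s["tcp_pos"]))
save("w3",c["img"])
E
```

```text
time_s: 3.58
tcp_pos: [0.5237, 0.1365, 0.181]
eef_rot: [-0.009, 0.999, 0.045, -0.002]
ft_force: [-0.9, -0.1, 1.1]
gripper_width: 0.997
[ 254  215   50   51 1998] [278.1991992  239.99499499]
[0.52454933 0.1589748  0.1955    ]
[ 0.00216113 -0.02239513 -0.0128742 ]
```

View pics/w3.png

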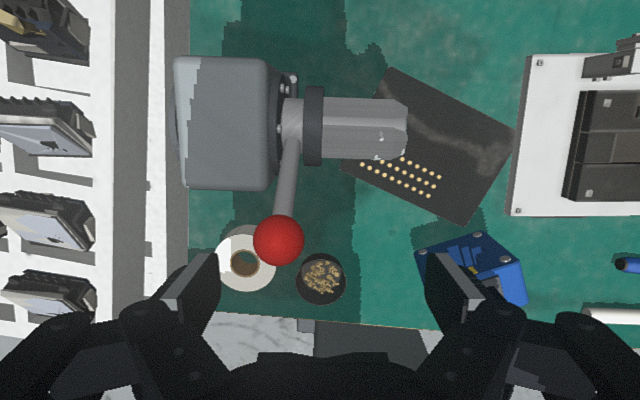

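The knob is at (278,240), 22 mm off-centre between the open pads because the rows fell short. I'll centre on it and close.

```bash
python3 -m handwheel '[[[0.2,-1.2,0],0],[[0,-1.05,0],0],[[0,0,0.4],0],[[0,0,0],0]]'; python3 -m handwheel '[[[0,0,0],0],[[0,0,0],0],[[0,0,0],0],[[0,0,0],0],[[0,0,0],0],[[0,0,0],0],[[0,0,0],0]]' 255
python3 - <<'E'
from h import *
s=manip.sense();q=s["eef_rot"];print(Ro.from_quat([q[1],q[2],q[3],q[0]]).as_matrix().round(4),s["tcp_pos"],s["moment"])
E
```

```text
time_s: 4.12
tcp_pos: [0.5255, 0.1497, 0.178]
eef_rot: [-0.013, 0.998, 0.054, -0.001]
ft_force: [-0.1, 0.1, -0.1]
gripper_width: 1.005
time_s: 5.0
tcp_pos: [0.5257, 0.1496, 0.1783]
eef_rot: [-0.013, 0.998, 0.054, -0.001]
ft_force: [0.4, 0.3, 0.5]
gripper_width: -0.003
[[ 9.942e-01  1.078e-01 -3.100e-03]
 [ 1.078e-01 -9.938e-01  2.570e-02]
 [-3.000e-04 -2.590e-02 -9.997e-01]] [0.52570143 0.14961045 0.17833682] [ 0.01417914 -0.05697612  0.00292744]
```

Run:
```python
from h import *
s=manip.sense();print(s["qpos"],s["joint_torque"])
c=wrist();h=cv2.cvtColor(c["img"],cv2.COLOR_RGB2HSV)
m=((h[...,0]<8)|(h[...,0]>172))&(h[...,1]>150)&(h[...,2]>90)
n,l,st,ce=cv2.connectedComponentsWithStats(m.astype(np.uint8));i=1+st[1:,4].argmax();print(st[i],ce[i])
p=onz(c,*ce[i],.1955);print(p)
save("w4",c["img"])
```

```text
[ 0.10801759  0.25735253 -0.03313319  1.28058419  0.02588619  3.14158997] [-2.59158973e-03 -5.50859642e+01  3.41205060e+01  3.58690777e-03
  9.21243452e-02 -5.06239633e-05]
[ 278  223   50   44 1058] [297.64744802 239.30529301]
[0.52873827 0.16217222 0.1955    ]
```

View pics/w4.png

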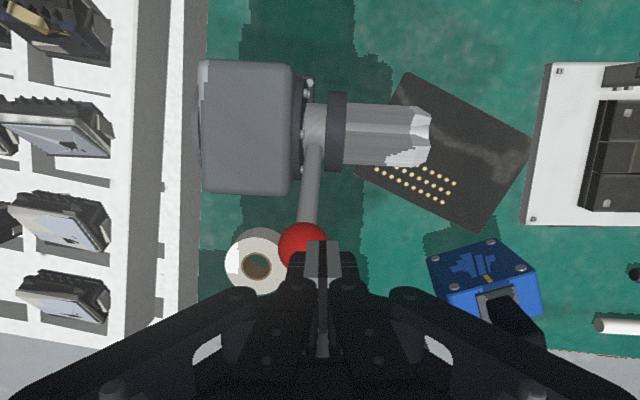

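Joint 6 sits at its limit (3.14), so the tool stopped short and shut beside the knob. I'll open, back up, and use the half-turned wrist.

```bash
python3 -m handwheel '[[[0,0,0],0],[[0,0,0],0],[[0,0,0],0],[[0,0,0],0],[[0,0,0],0]]' 0;  python3 -m handwheel '[[[0,0,-4],0],[[0,0,-4],0],[[0,2,-2],-0.18],[[0,0,0],-0.18],[[0,0,0],-0.18],[[0,0,0],-0.18],[[0,0,0],-0.18],[[0,0,0],-0.18],[[0,0,0],-0.18],[[0,0,0],-0.18],[[0,0,0],-0.18],[[0,0,0],-0.18]]'
cat >> h.py <<'E'
def knob():
    c=wrist();h=cv2.cvtColor(c["img"],cv2.COLOR_RGB2HSV)
    m=((h[...,0]<8)|(h[...,0]>172))&(h[...,1]>150)&(h[...,2]>90)
    n,l,st,ce=cv2.connectedComponentsWithStats(m.astype(np.uint8));i=1+st[1:,4].argmax();print("knobpx",st[i],ce[i].round(1))
    o,d=ray(c,*ce[i]);return c,o,d
def TR():
    s=manip.sense();q=s["eef_rot"];return np.array(s["tcp_pos"]),Ro.from_quat([q[1],q[2],q[3],q[0]]).as_matrix()
E
python3 - <<'E'
from h import *
c,o,d=knob();p=o+d*(.196-o[2])/d[2];print(p)
t,R=TR();print(t,R.round(3),manip.sense()["qpos"])
E
```

```text
time_s: 5.68
tcp_pos: [0.5257, 0.1496, 0.1784]
eef_rot: [-0.013, 0.998, 0.054, -0.001]
ft_force: [0.5, 0.8, 0.3]
gripper_width: 1.0
time_s: 7.18
tcp_pos: [0.5281, 0.1272, 0.2778]
eef_rot: [-0.009, 0.576, 0.817, 0.01]
ft_force: [-0.1, 0.5, 0.1]
gripper_width: 1.0
knobpx [314 141  33  34 882] [329.8 157.5]
[0.52410661 0.15922891 0.196     ]
[0.52813528 0.12718967 0.27779824] [[-0.345  0.939 -0.003]
 [ 0.938  0.345  0.026]
 [ 0.025  0.006 -1.   ]] [0.06604942 0.23604535 0.18865745 1.52478389 0.02585813 1.28483467]
```

Run:
```python
from h import *
c=manip.capture("wrist");M=np.array(c["hand_eye"]);print(M.round(4));f,cx,cy=K(c);I=np.linalg.inv(M)
for X in((0,0,0),(.011,0,0),(-.011,0,0),(0,.0425,-.013),(.011,.0425,-.013),(-.011,.0425,-.013),(0,.0425,-.032)):
    p=I@np.array([*X,1]);print(X,(cx+f*p[0]/p[2]).round(1),(cy+f*p[1]/p[2]).round(1))
im=c["img"];a=cv2.imread("pics/w4.png")[...,::-1]
save("fing",np.hstack([a[190:400,200:440],im[190:400,200:440]]),1.6)
```

```text
[[-2.000e-04 -9.636e-01 -2.674e-01  6.790e-02]
 [ 1.000e+00 -2.000e-04 -0.000e+00  8.000e-04]
 [-0.000e+00 -2.674e-01  9.636e-01 -1.741e-01]
 [ 0.000e+00  0.000e+00  0.000e+00  1.000e+00]]
(0, 0, 0) 320.8 234.4
(0.011, 0, 0) 320.8 215.1
(-0.011, 0, 0) 320.8 253.1
(0, 0.0425, -0.013) 404.7 243.8
(0.011, 0.0425, -0.013) 406.1 223.2
(-0.011, 0.0425, -0.013) 403.4 263.6
(0, 0.0425, -0.032) 414.5 260.2
```

View pics/fing.png

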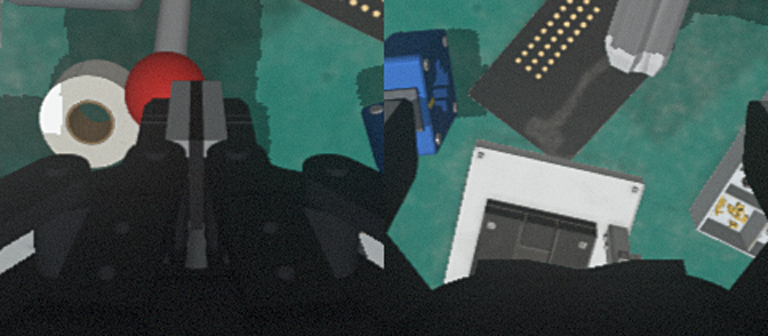

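Run:
```python
from h import *
import pickle
a=pickle.load(open("scene.pkl","rb"));t=np.array([.131,-.534,.1985]);uy=np.array([.238,-.971,0]);ux=np.array([.971,.238,0])
for dz in(0,.013,.03,.046):
    print(dz,[np.round(proj(a,t+s*.0425*uy+[0,0,dz]),1).tolist() for s in(1,-1)],np.round(proj(a,t+[0,0,dz]),1))
c=a["img"]
save("scf",c[230:370,350:500],4)
```

```text
0 [[450.5, 370.8], [390.1, 350.7]] [419.5 360.5]
0.013 [[451.6, 363.0], [390.7, 343.1]] [420.3 352.8]
0.03 [[453.0, 352.5], [391.5, 332.9]] [421.4 342.4]
0.046 [[454.4, 342.4], [392.2, 323.2]] [422.5 332.6]
```

View pics/scf.png

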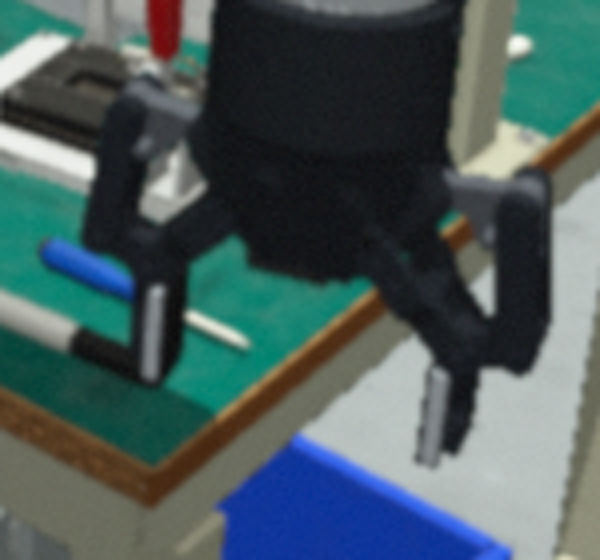

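Both the scene and wrist cameras show the real fingertips about 33 mm short of the reported TCP when shut, and about 45 mm short when open. So the fingers shut above the knob. The knob itself hasn't moved. From here I take the grasp point at tool z of about -0.053.

```bash
python3 -m handwheel '[[[0,0,0],-0.18],[[0,0,0],-0.18],[[0,0,0],-0.18],[[0,0,0],-0.18],[[0,0,0],-0.18],[[0,0,0],-0.18],[[0,0,0],-0.18],[[0,0,0],-0.02],[[0,0,0],0]]'
python3 - <<'E'
from h import *
c,o,d=knob();p=o+d*(.196-o[2])/d[2];print(p)
t,R=TR();print(t,R.round(3),manip.sense()["qpos"][4:],"rel cm",100*R.T@(np.array([.5243,.159,.1955])-t)-[0,0,-5.3],np.arctan2(R[1,1],R[0,1]))
E
```

```text
time_s: 8.4
tcp_pos: [0.5282, 0.1272, 0.2778]
eef_rot: [-0.001, -0.021, 1.0, 0.013]
ft_force: [-0.7, 0.5, -0.1]
gripper_width: 1.004
knobpx [344 175  33  33 819] [360.1 190.7]
[0.52376266 0.15883203 0.196     ]
[0.5281979  0.12718594 0.27778938] [[-0.999 -0.042 -0.003]
 [-0.042  0.999  0.026]
 [ 0.002  0.026 -1.   ]] [0.02587603 0.02411044] rel cm [ 0.24011475  2.98128319 13.60921158] 1.612667474036799
```

```bash
python3 -m handwheel '[[[0.24,3,0],0],[[0,0,4],0],[[0,0,4],0],[[0,0,3],0],[[0,0,1.5],0],[[0,0,1.1],0],[[0,0,0],0]]'; python3 -m handwheel '[[[0,0,0],0],[[0,0,0],0],[[0,0,0],0],[[0,0,0],0],[[0,0,0],0],[[0,0,0],0]]' 255
python3 - <<'E'
from h import *
t,R=TR();s=manip.sense();print(t,s["ft_force"],s["gripper_width"],"rel",R.T@(np.array([.5243,.159,.1955])-t))
E
```

```text
time_s: 9.32
tcp_pos: [0.524, 0.1605, 0.1426]
eef_rot: [-0.001, -0.023, 1.0, 0.013]
ft_force: [-0.5, 0.3, 0.1]
gripper_width: 1.0
time_s: 10.07
tcp_pos: [0.524, 0.1598, 0.1432]
eef_rot: [-0.001, -0.023, 1.0, 0.012]
ft_force: [-0.9, -5.0, 5.4]
gripper_width: 0.27
[0.52404868 0.15982122 0.1431714 ] [-0.9253407  -4.99083112  5.37022258] 0.2695231763672115 rel [-0.00014901  0.00044978 -0.0523335 ]
```

```bash
python3 -m handwheel '[[[-0.5,0,-0.3],0],[[-0.49,0,-0.27],0],[[-0.52,0,-0.23],0],[[-0.53,0,-0.21],0],[[-0.55,0,-0.16],0],[[-0.55,0,-0.13],0],[[-0.56,0,-0.11],0],[[-0.56,0,-0.1],0],[[-0.48,0,-0.04],0],[[-0.47,0,-0.01],0],[[0,0,0],0]]'
python3 - <<'E'
from h import *
import pickle
t,R=TR();s=manip.sense();print(t,s["ft_force"],s["gripper_width"],"grasp",R@[0,0,-.0523]+t)
for n,k in(("scene",(300,160)),("side",(306,150))):
    c=cap(n);pickle.dump(c,open(n+"2.pkl","wb"))
    h=cv2.cvtColor(c["img"],cv2.COLOR_RGB2HSV);m=((h[...,0]<8)|(h[...,0]>172))&(h[...,1]>150)&(h[...,2]>80)
    w=np.zeros_like(m);w[k[1]-25:k[1]+25,k[0]-35:k[0]+35]=1
    v,u=np.nonzero(m&w);print(n,u.mean(),v.mean(),len(u))
E
```

```text
time_s: 11.45
tcp_pos: [0.5763, 0.1626, 0.158]
eef_rot: [-0.001, -0.023, 1.0, 0.013]
ft_force: [-0.2, 0.1, 0.6]
gripper_width: 0.001
[0.57626431 0.16258457 0.15804841] [-0.17688449  0.10689058  0.55924102] 0.000501045616848881 grasp [0.57642799 0.16123674 0.21033078]
scene 279.5344827586207 169.29310344827587 58
side 301.4318181818182 149.70454545454547 44
```

```bash
python3 -m handwheel '[[[0,0,-4],0],[[0,0,-4],0],[[0,0,0],0],[[0,0,0],0]]' 0
python3 - <<'E'
from h import *
c,o,d=knob();a=cap("scene");b=cap("side")
rs=[(o,d)]
for e,k in((a,(280,169)),(b,(301,150))):
    h=cv2.cvtColor(e["img"],cv2.COLOR_RGB2HSV);m=((h[...,0]<8)|(h[...,0]>172))&(h[...,1]>150)&(h[...,2]>90)
    w=np.zeros_like(m);w[k[1]-12:k[1]+12,k[0]-12:k[0]+12]=1
    v,u=np.nonzero(m&w);print(u.mean(),v.mean(),len(u));rs.append(ray(e,u.mean(),v.mean()))
p,e=tri(rs);print("knob",p,e)
t,R=TR();print(t,"rel",100*R.T@(p-t))
home=np.array([.5784,.1179,.115]);ux=np.array([-.057,.998,0]);uy=np.array([-.998,-.057,0])
D=p-home;print("unit frame",D@ux,D@uy,D[2],"theta",np.arctan2(D@uy,D[2]),np.hypot(D@uy,D[2]))
save("w5",c["img"])
E
```

```text
time_s: 12.05
tcp_pos: [0.576, 0.1605, 0.2375]
eef_rot: [-0.001, -0.023, 1.0, 0.013]
ft_force: [-0.8, 0.1, 0.2]
gripper_width: 0.846
knobpx [ 301  133   41   42 1336] [321.5 153.2]
279.60655737704917 169.24590163934425 61
301.4318181818182 149.70454545454547 44
knob [0.53736792 0.15940331 0.2027447 ] [np.float64(0.00037659047025548906), np.float64(0.0010472250630874692), np.float64(0.001243319135074443)]
[0.57576346 0.16044353 0.23691943] rel [ 3.82690643 -0.01357443  3.43317939]
unit frame 0.043759132004234605 0.038584329057709824 0.08774470145739209 theta 0.41428400234839474 0.09585344585710258
```

View pics/w5.png

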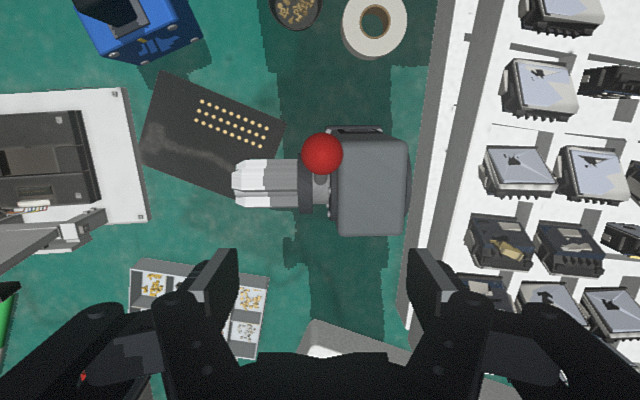

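The knob slipped out: the lever is now at about 0.41, and the measured radius of 95.9 mm confirms the frame. The view shows the knob at (321,153) with the open fingers clear of it. I'll push the knob with shut fingers from the +y side instead.

```bash
python3 -m handwheel '[[[2.5,0,0],0],[[2.5,0,0],0],[[2.7,0,0],0],[[0,0,0],0],[[0,0,3.5],0],[[0,0,3.5],0],[[0,0,1.5],0],[[0,0,0],0]]' 255
python3 -m handwheel '[[[-0.6,0,0],0],[[-0.6,0,0],0],[[-0.5,0,0],0],[[-0.5,0,0],0],[[-0.5,0,0],0],[[-0.5,0,0],0],[[-0.5,0,0],0],[[-0.3,0,0],0],[[0,0,0],0]]'
cat >> h.py <<'E'
home=np.array([.5784,.1179,.115]);ux=np.array([-.057,.998,0]);uy=np.array([-.998,-.057,0])
def kn2(th):
    p0=home+.0415*ux+.095*(np.sin(th)*uy+np.array([0,0,np.cos(th)]));rs=[]
    for n in("scene","side"):
        e=cap(n);k=np.round(proj(e,p0)).astype(int)
        h=cv2.cvtColor(e["img"],cv2.COLOR_RGB2HSV);m=((h[...,0]<8)|(h[...,0]>172))&(h[...,1]>150)&(h[...,2]>90)
        w=np.zeros_like(m);w[k[1]-12:k[1]+12,k[0]-12:k[0]+12]=1
        v,u=np.nonzero(m&w);print(n,u.mean().round(1),v.mean().round(1),len(u),np.ptp(u),np.ptp(v));rs.append(ray(e,u.mean(),v.mean()))
    p,er=tri(rs);D=p-home;print("knob",p.round(4),np.round(er,4),"unit",(D@ux).round(4),(D@uy).round(4),D[2].round(4),"th",np.arctan2(D@uy,D[2]).round(3));return rs
E
python3 - <<'E'
from h import *
kn2(.2);t,R=TR();print(t,(t-home)@uy,(t-home)@ux,manip.sense()["ft_force"])
E
```

```text
time_s: 13.2
tcp_pos: [0.4991, 0.159, 0.1525]
eef_rot: [-0.002, -0.023, 1.0, 0.013]
ft_force: [0.1, -0.3, -0.1]
gripper_width: -0.003
time_s: 14.32
tcp_pos: [0.5395, 0.161, 0.1532]
eef_rot: [-0.001, -0.023, 1.0, 0.013]
ft_force: [-1.0, 0.2, 1.1]
gripper_width: 0.002
scene 287.4 165.1 25 3 6
side 311.1 146.3 46 6 8
knob [0.5638 0.1558 0.2102] [0.0003 0.0003] unit 0.0386 0.0124 0.0952 th 0.129
[0.53941418 0.16095618 0.15311227] 0.03645364318977546 0.045192264170018356 [0.09717781 1.08161172 0.17246671]
```

```bash
python3 -m handwheel '[[[-0.4,0,0],0],[[-0.4,0,0],0],[[-0.4,0,0],0],[[0,0,0],0],[[3,0,0],0],[[4,0,-4],0],[[0,0,-4],0],[[0,0,0],0]]'
python3 - <<'E'
from h import *
rs=kn2(0);c,o,d=knob();t,R=TR();print(t)
p,e=tri(rs+[(o,d)]);D=p-home;print(p,e,"th",np.arctan2(D@uy,D[2]),D@ux)
save("w6",c["img"]);import pickle;pickle.dump(c,open("w6.pkl","wb"))
E
```

```text
time_s: 15.42
tcp_pos: [0.4829, 0.1564, 0.2363]
eef_rot: [0.002, -0.023, 1.0, 0.013]
ft_force: [-0.3, -0.1, -1.2]
gripper_width: -0.0
scene 288.5 163.4 51 7 7
side 314.9 145.3 52 8 7
knob [0.5769 0.1641 0.2089] [0.0007 0.0007] unit 0.0462 -0.0011 0.0939 th -0.012
knobpx [316 334  14  24 258] [322.4 346.9]
[0.48145999 0.15613637 0.23236829]
[0.57509079 0.16190435 0.20951574] [np.float64(0.0011903207049630093), np.float64(0.0013145451506008303), np.float64(0.0014485715963720878)] th 0.008404127833917925 0.044104966058023616
```

Lever at about 0.00 ± 0.015. Next, the head: move above it, open, and re-measure from close by.

```bash
python3 -m handwheel '[[[1.2,-4.2,-1.2],0],[[1.2,-4.2,-1.2],0],[[1.2,-4.2,-1.2],0],[[1.2,-4.2,-1.2],0],[[0,0,0],-0.13],[[0,0,0],-0.13],[[0,0,0],-0.13],[[0,0,0],0]]' 0
python3 - <<'E'
from h import *
import pickle
c=wrist();pickle.dump(c,open("w7.pkl","wb"));t,R=TR();print(t,R.round(3),manip.sense()["qpos"])
im=c["img"];h=cv2.cvtColor(im,cv2.COLOR_RGB2HSV)
g=np.array([.4405,-.0145,.111]);u,v=np.round(proj(c,g)).astype(int);print(u,v,"grip expected")
m=((h[...,0]>100)&(h[...,0]<130)&(h[...,1]>100));m[:max(0,v-90)]=0;m[v+90:]=0;m[:,:u-100]=0;m[:,u+100:]=0
cs=max(cv2.findContours(m.astype(np.uint8),0,1)[0],key=cv2.contourArea);print(cv2.contourArea(cs),cv2.boundingRect(cs))
x0=max(0,u-100);y0=max(0,v-90)
print(x0,y0);save("head",im[y0:y0+170,x0:x0+200],4 if 0 else 3.5)
for y in range(x0,x0+1):pass
E
```

```text
time_s: 16.58
tcp_pos: [0.4413, -0.0151, 0.2758]
eef_rot: [0.0, -0.216, 0.976, 0.013]
ft_force: [0.1, -0.4, -0.1]
gripper_width: 1.002
[ 0.4413029  -0.01506296  0.27601359] [[-0.908 -0.42  -0.005]
 [-0.42   0.907  0.026]
 [-0.007  0.026 -1.   ]] [-0.24286221  0.06385413 -0.0256391   1.49219858  0.02417485 -0.67649392]
319 172 grip expected
2108.0 (284, 139, 72, 48)
219 82
```

View pics/head.png

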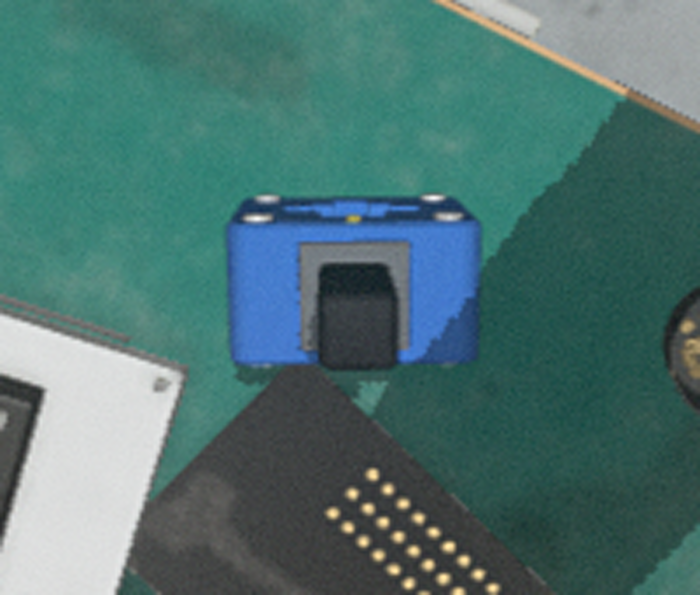

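The head is square to the tool. Its top face is at crop (231,223)–(478,362) and the grip top at (318,290)–(397,368).

Run:
```python
from h import *
import pickle
c=pickle.load(open("w7.pkl","rb"));t,R=TR()
G=lambda x,y:(219+x/3.5,82+y/3.5)
for z,ps in((.08,((231,223),(481,221),(478,362),(233,364))),(.138,((318,290),(398,289),(397,367),(320,369)))):
    P=np.array([onz(c,*G(*p),z) for p in ps]);d=[P[(i+1)%4]-P[i] for i in range(4)]
    print(P.mean(0),[np.linalg.norm(x).round(4) for x in d],[np.arctan2(x[1],x[0]).round(3) for x in d],"tool",(100*R.T@(P.mean(0)-t)).round(2))
```

```text
[ 0.43875901 -0.01247028  0.08      ] [np.float64(0.0766), np.float64(0.0445), np.float64(0.0775), np.float64(0.0443)] [np.float64(2.011), np.float64(0.441), np.float64(-1.133), np.float64(-2.722)] tool [ 0.25 -0.16 19.6 ]
[ 0.43815394 -0.01341597  0.138     ] [np.float64(0.021), np.float64(0.0211), np.float64(0.0206), np.float64(0.0213)] [np.float64(2.014), np.float64(0.431), np.float64(-1.115), np.float64(-2.691)] tool [ 0.31 -0.07 13.8 ]
```

```bash
python3 -m handwheel '[[[0.3,-0.1,4],0],[[0,0,4],0],[[0,0,4],0],[[0,0,4],0],[[0,0,3],0],[[0,0,2],0],[[0,0,0.7],0],[[0,0,0],0]]'; python3 -m handwheel '[[[0,0,0],0],[[0,0,0],0],[[0,0,0],0],[[0,0,0],0],[[0,0,0],0],[[0,0,0],0],[[0,0,0],0]]' 255; python3 -m handwheel '[[[0,0,-2],0],[[0,0,-3],0],[[0,0,-3],0],[[0,0,0],0]]'
```

```text
time_s: 17.62
tcp_pos: [0.4383, -0.0116, 0.0599]
eef_rot: [0.001, -0.216, 0.976, 0.013]
ft_force: [0.6, -0.5, 0.3]
gripper_width: 0.998
time_s: 18.5
tcp_pos: [0.439, -0.0122, 0.0606]
eef_rot: [0.002, -0.216, 0.976, 0.012]
ft_force: [-1.1, -2.4, 5.7]
gripper_width: 0.247
time_s: 19.0
tcp_pos: [0.4394, -0.0137, 0.1409]
eef_rot: [0.002, -0.217, 0.976, 0.013]
ft_force: [0.0, -0.1, -5.1]
gripper_width: 0.249
```

Head lifted, grip width 0.248 (about 22 mm). I'll refine the shaft axis using the earlier w5 picture, numbers only.

Run:
```python
from h import *
c=manip.capture("wrist");M=np.array(c["hand_eye"])
T=np.eye(4);T[:3,:3]=np.array([[-.999,-.042,-.003],[-.042,.999,.026],[.002,.026,-1]]);T[:3,3]=[.5758,.1604,.2370]
W=T@M;c["R"]=W[:3,:3].T;c["t"]=-W[:3,:3].T@W[:3,3]
im=np.ascontiguousarray(cv2.imread("pics/w5.png")[...,::-1])
print("knob",proj(c,np.array([.5374,.1594,.2027])))
g=cv2.GaussianBlur(im,(3,3),0);mm=np.zeros((402,642),np.uint8)
cv2.floodFill(g.copy(),mm,(370,190),0,(14,)*3,(14,)*3,cv2.FLOODFILL_FIXED_RANGE|cv2.FLOODFILL_MASK_ONLY|(255<<8)|4)
mm=mm[1:-1,1:-1];x,y,w,h=cv2.boundingRect(mm);print(x,y,w,h,(mm>0).sum())
def fit(P):
    vx,vy,x0,y0=cv2.fitLine(np.float32(P),cv2.DIST_HUBER,0,.01,.01).ravel();a=onz(c,x0-20*vx,y0-20*vy,.15);b=onz(c,x0+20*vx,y0+20*vy,.15);d=b-a
    return np.arctan2(d[1],d[0]).round(3),((a+b)/2).round(4)
rows=range(y+15,y+h-15);cols=range(x+20,x+w-15)
print("left",fit([(np.nonzero(mm[r])[0].min(),r) for r in range(165,y+h-15)]))
print("right",fit([(np.nonzero(mm[r])[0].max(),r) for r in rows]))
print("top",fit([(q,np.nonzero(mm[:,q])[0].min()) for q in cols]))
print("bot",fit([(q,np.nonzero(mm[:,q])[0].max()) for q in cols]))
# shaft silhouette columns 245-295
for q in range(240,300,6):
    col=cv2.cvtColor(im,cv2.COLOR_RGB2HSV)[130:240,q];r=np.nonzero((col[:,1]<40)&(col[:,2]>70))[0]+130;print(q,r.min(),r.max(),len(r),end=" | ")
```

```text
knob (np.float64(321.42648239390047), np.float64(153.03455319696732))
340 144 66 91 5564
left (np.float64(-3.095), array([0.5696, 0.1774, 0.15  ]))
right (np.float64(-3.095), array([0.5704, 0.2262, 0.15  ]))
top (np.float64(1.651), array([0.5364, 0.1999, 0.15  ]))
bot (np.float64(1.625), array([0.6079, 0.2069, 0.15  ]))
240 135 205 49 | 246 131 207 50 | 252 140 207 52 | 258 136 207 53 | 264 130 207 53 | 270 133 207 50 | 276 132 207 50 | 282 137 207 50 | 288 159 207 49 | 294 159 206 48 |
```

Run:
```python
from h import *
c=manip.capture("wrist");M=np.array(c["hand_eye"])
T=np.eye(4);T[:3,:3]=np.array([[-.999,-.042,-.003],[-.042,.999,.026],[.002,.026,-1]]);T[:3,3]=[.5758,.1604,.2370]
W=T@M;c["R"]=W[:3,:3].T;c["t"]=-W[:3,:3].T@W[:3,3]
for q in(255,290):
    a=onz(c,q,158,.1107);b=onz(c,q,207.5,.1193);print(a,b,(a+b)/2,np.linalg.norm(a-b))
for q,r in((231,182),(233,182)):print("tip",onz(c,q,r,.115))
t,R=TR();print(t,manip.sense()["gripper_width"])
```

```text
[0.55602271 0.10402066 0.1107    ] [0.59868367 0.10500486 0.1193    ] [0.57735319 0.10451276 0.115     ] 0.04353029822883631
[0.55485568 0.13460237 0.1107    ] [0.59762173 0.13589122 0.1193    ] [0.5762387  0.13524679 0.115     ] 0.04364122093156582
tip [0.57733022 0.08355206 0.115     ]
tip [0.57726678 0.08529658 0.115     ]
[ 0.43803351 -0.01343437  0.13876596] 0.24695702830094476
```

Shaft silhouette gives 42.7 mm in width against 42 mm given. The axis is x ≈ 0.5769-0.045·(y-0.118) with yaw about 1.617, and the tip is at y ≈ 0.085. I'll move the head in front of the shaft and turn it.

```bash
python3 -m handwheel '[[[-3.8,-0.23,-1],0],[[-3.8,-0.23,-1],0],[[-3.8,-0.23,0],-0.169],[[-1.4,-2.9,0],-0.169],[[0,0,0],-0.169],[[0,0,0],-0.169],[[0,0,0],-0.169],[[0,0,0],-0.169],[[0,0,0],-0.169],[[0,0,0],0],[[0,0,0],0]]'
cat > st.py <<'E'
from h import *
def ax(y):return .5769-.045*(y-.118)
t,R=TR();s=manip.sense();b=t+R@[.0007,0,.0206]
g=np.array([ax(b[1]),b[1],.115]);print("tcp",t.round(4),"bore",b.round(4),"err to axis cm(tool)",(100*R.T@(g-b)).round(2),"yaw y",(np.arctan2(R[1,1],R[0,1])%(2*np.pi)).round(3),"F",s["ft_force"].round(1),"M",s["moment"].round(2),"w",s["gripper_width"].round(3),"q6",s["qpos"][5].round(2));print(R.round(3))
E
python3 st.py
```

```text
time_s: 20.48
tcp_pos: [0.5725, 0.0119, 0.1591]
eef_rot: [-0.008, 0.723, -0.691, -0.011]
ft_force: [0.1, 0.7, -3.9]
gripper_width: 0.249Traceback (most recent call last):
  File "st.py", line 4, in <module>
    g=np.array([ax(b[1]),b[1],.115]);print("tcp",t.round(4),"bore",b.round(4),"err to axis cm(tool)",(100*R.T@(g-b)).round(2),"yaw y",(np.arctan2(R[1,1],R[0,1])%(2*np.pi)).round(3),"F",s["ft_force"].round(1),"M",s["moment"].round(2),"w",s["gripper_width"].round(3),"q6",s["qpos"][5].round(2));print(R.round(3))
                                                                                                                                                                                                                                             ^^^^^^^^^^^^^^^^^^^^^^^^
AttributeError: 'float' object has no attribute 'round'
```

```bash
sed -i 's/s\["gripper_width"\].round(3)/round(s["gripper_width"],3)/; s/s\["ft_force"\].round(1)/np.round(s["ft_force"],1)/; s/s\["moment"\].round(2)/np.round(s["moment"],2)/; s/s\["qpos"\]\[5\].round(2)/s["qpos"][5]/' st.py; python3 st.py
```

```text
tcp [0.5725 0.0119 0.1591] bore [0.5725 0.0118 0.1385] err to axis cm(tool) [ 0.1  -0.93  2.35] yaw y 3.187 F [ 0.1  0.7 -3.9] M [-0.08  0.02  0.05] w 0.249 q6 -1.7559404470340696
[[ 0.045 -0.999 -0.005]
 [-0.999 -0.045  0.026]
 [-0.026  0.004 -1.   ]]
```

```bash
python3 -m handwheel '[[[0,-0.5,0.8],0],[[0,-0.43,0.8],0],[[0,0,0.75],0],[[0,0,0],0]]'; python3 st.py
python3 - <<'E'
from h import *
t,R=TR()
B=np.array([[sx*.0225,sy*.04,z] for sx in(-1,1) for sy in(-1,1) for z in(-.0206+.0206-.0194,.0606)])
B=np.array([[sx*.0225+.0007,sy*.04,z] for sx in(-1,1) for sy in(-1,1) for z in(.0206-.04,.0206+.04)])
for n in("scene","side"):
    c=cap(n);P=np.array([proj(c,t+R@b) for b in B]);h=cv2.cvtColor(c["img"],cv2.COLOR_RGB2HSV)
    m=((h[...,0]>100)&(h[...,0]<130)&(h[...,1]>100)).astype(np.uint8);l=cv2.connectedComponentsWithStats(m)
    k=[i for i in range(1,l[0]) if l[2][i,4]>100 and np.hypot(*(l[3][i]-P.mean(0)))<25]
    hull=cv2.convexHull(np.float32(P));mo=cv2.moments(hull);print(n,"pred bbox",P.min(0).round(1),P.max(0).round(1),"c",mo["m10"]/mo["m00"],mo["m01"]/mo["m00"],mo["m00"])
    for i in k:print(l[2][i],l[3][i])
    save("held_"+n,c["img"])
E
```

```text
time_s: 20.98
tcp_pos: [0.5817, 0.013, 0.1357]
eef_rot: [-0.008, 0.724, -0.69, -0.011]
ft_force: [-0.5, 0.7, -4.4]
gripper_width: 0.25
tcp [0.5817 0.013  0.1357] bore [0.5816 0.0129 0.1151] err to axis cm(tool) [ 0.   -0.    0.01] yaw y 3.19 F [-0.5  0.7 -4.4] M [-0.02  0.01  0.07] w 0.25 q6 -1.755361930722413
[[ 0.048 -0.999 -0.005]
 [-0.998 -0.048  0.026]
 [-0.026  0.004 -1.   ]]
scene pred bbox [314.1 189.2] [347.3 230.5] c 330.4377713188836 209.5445525528672 1081.4725779294968
[316 192  31  38 857] [330.28121354 210.95915986]
side pred bbox [313.8 181.9] [348.9 220.8] c 330.9930636277266 201.06026187960595 1137.9713086292613
[315 183  34  38 898] [330.80846325 202.79510022]
```

```bash
python3 -m handwheel '[[[-2,0,0.05],0],[[-2,0,0.05],0],[[-0.6,0,0.02],0],[[-0.3,0,0.01],0],[[-0.3,0,0.01],0],[[-0.3,0,0],0],[[0,0,0],0]]'; python3 st.py; python3 -m handwheel '[[[-0.3,0,0.01],0],[[-0.3,0,0.01],0],[[0,0,0],0]]'; python3 st.py
```

```text
time_s: 21.95
tcp_pos: [0.5795, 0.0678, 0.1368]
eef_rot: [-0.008, 0.724, -0.69, -0.01]
ft_force: [-0.1, -0.4, -4.9]
gripper_width: 0.246
tcp [0.5795 0.0678 0.1368] bore [0.5795 0.0676 0.1162] err to axis cm(tool) [0.   0.03 0.12] yaw y 3.19 F [-0.1 -0.4 -4.9] M [-0.06 -0.01  0.05] w 0.246 q6 -1.6611215811483513
[[ 0.048 -0.999 -0.003]
 [-0.998 -0.048  0.026]
 [-0.026  0.002 -1.   ]]
time_s: 22.32
tcp_pos: [0.5792, 0.0741, 0.1367]
eef_rot: [-0.008, 0.724, -0.69, -0.01]
ft_force: [0.1, -0.2, -4.1]
gripper_width: 0.25
tcp [0.5792 0.0741 0.1367] bore [0.5791 0.0739 0.1161] err to axis cm(tool) [0.   0.02 0.11] yaw y 3.191 F [ 0.1 -0.2 -4.1] M [-0.07  0.04  0.02] w 0.25 q6 -1.6507560541829414
[[ 0.049 -0.999 -0.003]
 [-0.998 -0.049  0.026]
 [-0.026  0.002 -1.   ]]
```

No contact force with the leading face about 12 mm past the tip, so I'll continue, 1 mm lower.

```bash
python3 -m handwheel '[[[-0.4,0,0.08],0],[[-0.4,0,0.03],0],[[-0.4,0,0.01],0],[[-0.4,0,0.01],0],[[0,0,0],0]]'; python3 st.py
```

```text
time_s: 22.95
tcp_pos: [0.5784, 0.0902, 0.1358]
eef_rot: [-0.008, 0.724, -0.689, -0.01]
ft_force: [0.8, 0.2, -4.4]
gripper_width: 0.25
tcp [0.5784 0.0902 0.1358] bore [0.5784 0.0901 0.1152] err to axis cm(tool) [-0.    0.02  0.02] yaw y 3.191 F [ 0.8  0.2 -4.4] M [-0.12  0.03 -0.01] w 0.25 q6 -1.6230507296450563
[[ 0.049 -0.999 -0.003]
 [-0.998 -0.049  0.026]
 [-0.026  0.002 -1.   ]]
```

```bash
python3 -m handwheel '[[[-0.4,0,0.01],0],[[-0.4,0,0.01],0],[[-0.4,0,0.01],0],[[-0.4,0,0.01],0],[[0,0,0],0]]'; python3 st.py
```

```text
time_s: 23.58
tcp_pos: [0.5776, 0.1062, 0.1358]
eef_rot: [-0.008, 0.724, -0.689, -0.01]
ft_force: [0.3, 0.3, -4.6]
gripper_width: 0.249
tcp [0.5776 0.1062 0.1358] bore [0.5776 0.106  0.1152] err to axis cm(tool) [-0.    0.02  0.02] yaw y 3.191 F [ 0.3  0.3 -4.6] M [ 0.02 -0.02 -0.04] w 0.249 q6 -1.595433048339271
[[ 0.049 -0.999 -0.003]
 [-0.998 -0.049  0.026]
 [-0.026  0.002 -1.   ]]
```

```bash
python3 -m handwheel '[[[-0.3,0,0.01],0],[[-0.3,0,0.01],0],[[-0.3,0,0.01],0],[[-0.15,0,0],0],[[0,0,0],0]]'; python3 st.py
```

```text
time_s: 24.2
tcp_pos: [0.5771, 0.1165, 0.1358]
eef_rot: [-0.008, 0.724, -0.69, -0.01]
ft_force: [-0.2, -0.4, -3.6]
gripper_width: 0.251
tcp [0.5771 0.1165 0.1358] bore [0.5771 0.1163 0.1152] err to axis cm(tool) [-0.    0.01  0.02] yaw y 3.19 F [-0.2 -0.4 -3.6] M [-0.06 -0.01 -0.01] w 0.251 q6 -1.5774997058676072
[[ 0.049 -0.999 -0.003]
 [-0.998 -0.049  0.026]
 [-0.026  0.002 -1.   ]]
```

```bash
python3 -m handwheel '[[[-0.1,0,0],0],[[-0.1,0,0],0],[[0,0,0],0]]'; python3 st.py|head -1
```

```text
time_s: 24.58
tcp_pos: [0.577, 0.1184, 0.1359]
eef_rot: [-0.008, 0.724, -0.69, -0.01]
ft_force: [0.0, -0.1, -4.1]
gripper_width: 0.249
tcp [0.577  0.1184 0.1359] bore [0.577  0.1182 0.1153] err to axis cm(tool) [0.   0.01 0.03] yaw y 3.19 F [ 0.  -0.1 -4.1] M [-0.06 -0.02  0.  ] w 0.249 q6 -1.5740411968356176
```

```bash
python3 -m handwheel '[[[-0.1,0,0],0],[[-0.1,0,0],0],[[0,0,0],0]]'; python3 st.py|head -1
```

```text
time_s: 24.95
tcp_pos: [0.577, 0.1204, 0.1359]
eef_rot: [-0.008, 0.724, -0.69, -0.01]
ft_force: [0.4, -0.5, -3.8]
gripper_width: 0.252
tcp [0.577  0.1204 0.1359] bore [0.5769 0.1203 0.1153] err to axis cm(tool) [0.   0.01 0.03] yaw y 3.19 F [ 0.4 -0.5 -3.8] M [-0.03 -0.03  0.01] w 0.252 q6 -1.5706013952170539
```

```bash
python3 -m handwheel '[[[-0.1,0,0],0],[[-0.05,0,0],0],[[0,0,0],0]]'; python3 st.py|head -1
```

```text
time_s: 25.32
tcp_pos: [0.577, 0.1213, 0.136]
eef_rot: [-0.008, 0.724, -0.69, -0.01]
ft_force: [-0.8, -4.7, -2.5]
gripper_width: 0.247
tcp [0.577  0.1213 0.136 ] bore [0.5769 0.1211 0.1154] err to axis cm(tool) [0.   0.02 0.04] yaw y 3.19 F [-0.8 -4.7 -2.5] M [-1.4   0.03  0.07] w 0.247 q6 -1.5681326847972088
```

```bash
python3 -m handwheel '[[[-0.1,0,0],0],[[-0.05,0,0],0],[[0,0,0],0]]'; python3 st.py|head -1
```

```text
time_s: 25.7
tcp_pos: [0.5769, 0.1216, 0.1361]
eef_rot: [-0.007, 0.724, -0.69, -0.009]
ft_force: [-0.6, -10.4, -2.4]
gripper_width: 0.252
tcp [0.5769 0.1216 0.1361] bore [0.5769 0.1214 0.1155] err to axis cm(tool) [0.   0.02 0.05] yaw y 3.189 F [ -0.6 -10.4  -2.4] M [-2.65  0.08  0.24] w 0.252 q6 -1.5657162656968833
```

```bash
python3 -m handwheel '[[[-0.1,0,0],0],[[-0.05,0,0],0],[[0,0,0],0]]'; python3 st.py|head -1
```

```text
time_s: 26.08
tcp_pos: [0.577, 0.1221, 0.1363]
eef_rot: [-0.007, 0.723, -0.69, -0.008]
ft_force: [0.3, -15.1, -1.2]
gripper_width: 0.248
tcp [0.577  0.1221 0.1363] bore [0.577  0.1219 0.1157] err to axis cm(tool) [0.   0.03 0.07] yaw y 3.189 F [  0.3 -15.1  -1.2] M [-3.66  0.05  0.17] w 0.248 q6 -1.5630712967550613
```

Firm stop at bore y ≈ 0.121. The knob's x discrepancy of 2.5 mm predicted the same shift, so this is the collar. I'll relax slightly, open, rise and check.

```bash
python3 -m handwheel '[[[0.1,0,0.03],0],[[0.05,0,0],0],[[0,0,0],0]]';python3 st.py|head -1; python3 -m handwheel '[[[0,0,0],0],[[0,0,0],0],[[0,0,0],0],[[0,0,0],0],[[0,0,0],0]]' 0;  python3 -m handwheel '[[[0,0,-1],0],[[0,0,-2],0],[[0,0,-4],0],[[0,0,-4],0],[[0,0,-4],0],[[4,0,-2],0],[[4,0,0],0],[[4,0,0],0],[[0,0,0],0]]'
python3 - <<'E'
from h import *
import pickle
rs=kn2(0);c,o,d=knob();print(proj(c,np.array([.576,.162,.21])));p,e=tri(rs+[(o,d)]);print("knob",p,e)
pickle.dump(c,open("w8.pkl","wb"));save("w8",c["img"]);print(TR()[0])
im=c["img"];h=cv2.cvtColor(im,cv2.COLOR_RGB2HSV)
m=((h[...,0]>100)&(h[...,0]<130)&(h[...,1]>100)).astype(np.uint8);l=cv2.connectedComponentsWithStats(m);q=proj(c,np.array([.577,.121,.155]));print("head pred",q)
for i in range(1,l[0]):
    if l[2][i,4]>300:print(l[2][i],l[3][i])
E
```

```text
time_s: 26.45
tcp_pos: [0.5771, 0.1219, 0.1362]
eef_rot: [-0.008, 0.724, -0.69, -0.009]
ft_force: [-0.3, -9.8, -0.9]
gripper_width: 0.249
tcp [0.5771 0.1219 0.1362] bore [0.5771 0.1216 0.1156] err to axis cm(tool) [-0.    0.03  0.06] yaw y 3.189 F [-0.3 -9.8 -0.9] M [-2.27  0.26  0.11] w 0.249 q6 -1.565651685673601
time_s: 27.08
tcp_pos: [0.5768, 0.1235, 0.1357]
eef_rot: [-0.008, 0.724, -0.69, -0.01]
ft_force: [0.5, -0.2, -0.0]
gripper_width: 0.999
time_s: 28.2
tcp_pos: [0.5832, -0.0032, 0.3029]
eef_rot: [-0.008, 0.723, -0.691, -0.01]
ft_force: [0.7, -0.4, 1.0]
gripper_width: 1.0
scene 288.5 163.1 57 7 8
side 314.6 145.2 57 8 8
knob [0.5759 0.1634 0.21  ] [0.001 0.001] unit 0.0455 -0.0001 0.095 th -0.001
knobpx [309 343  26  15 295] [322.1 350.8]
(np.float64(322.1414810523885), np.float64(356.2960196503649))
knob [0.57500658 0.15943636 0.21037242] [np.float64(0.0029684987879412365), np.float64(0.00047886419766536136), np.float64(0.003299564599736322)]
[ 5.83097671e-01 -3.81360754e-04  3.03007801e-01]
head pred (np.float64(322.98422786425044), np.float64(286.5078765739948))
[ 285  236   75   67 2990] [322.12173913 269.62909699]
```

```bash
python3 -m handwheel '[[[0,0,-4],0],[[-4,0,-2],0],[[-4,0,0],0],[[-3,0,0],0],[[0,0,0],0]]'
python3 - <<'E'
from h import *
c,o,d=knob();pk=o+d*(.21-o[2])/d[2];print("knob",pk)
im=c["img"];h=cv2.cvtColor(im,cv2.COLOR_RGB2HSV);save("w9",im)
m=((h[...,0]>100)&(h[...,0]<130)&(h[...,1]>100)).astype(np.uint8)
t,R=TR();print(t)
pred=proj(c,np.array([.577,.121,.155]));print(pred)
l=cv2.connectedComponentsWithStats(m)
for i in range(1,l[0]):
    if l[2][i,4]>300:print(l[2][i],l[3][i])
# vertical profile through head away from grip: columns offset +-25px
for du in(-27,-22,22,27):
    col=int(pred[0]+du);print(col,[int(x) for x in h[int(pred[1])-45:int(pred[1])+45,col,2]])
print(int(pred[1])-45)
E
```

```text
time_s: 28.98
tcp_pos: [0.5774, 0.1105, 0.3658]
eef_rot: [-0.009, 0.726, -0.688, -0.01]
ft_force: [-0.3, 0.3, 0.2]
gripper_width: 0.995
knobpx [310 209  23  24 446] [321.  220.7]
knob [0.57640632 0.16141298 0.21      ]
[0.57758734 0.10917826 0.36564406]
(np.float64(322.46452238109475), np.float64(170.5393995309385))
[ 287  141   70   48 1919] [321.9885357  164.45857217]
295 [58, 59, 62, 65, 69, 99, 113, 112, 79, 72, 68, 73, 72, 72, 75, 71, 67, 72, 63, 60, 67, 74, 117, 131, 97, 100, 124, 126, 128, 121, 123, 126, 124, 121, 124, 124, 127, 124, 127, 124, 128, 124, 123, 126, 120, 123, 126, 124, 122, 127, 121, 125, 122, 128, 120, 125, 126, 127, 126, 119, 124, 129, 101, 88, 64, 70, 66, 62, 51, 51, 55, 54, 53, 60, 64, 66, 64, 68, 66, 64, 66, 68, 67, 62, 71, 69, 63, 69, 86, 98]
300 [62, 69, 75, 85, 83, 77, 82, 110, 77, 70, 74, 69, 77, 74, 65, 76, 137, 81, 64, 64, 68, 64, 64, 59, 85, 104, 129, 125, 127, 126, 125, 124, 123, 130, 123, 124, 125, 124, 126, 127, 126, 124, 124, 123, 126, 125, 121, 125, 122, 122, 124, 124, 125, 128, 125, 126, 125, 125, 125, 127, 128, 125, 100, 66, 61, 63, 62, 66, 68,
[... 206 characters left out ...]
 122, 126, 129, 125, 121, 126, 124, 121, 127, 121, 119, 123, 124, 125, 128, 125, 121, 128, 121, 127, 124, 128, 119, 126, 125, 124, 128, 119, 127, 123, 120, 117, 122, 125, 122, 112, 79, 65, 60, 66, 65, 66, 64, 63, 66, 63, 47, 50, 46, 47, 44, 50, 46, 47, 51, 60, 51, 62, 65, 61, 70, 79, 97]
349 [103, 99, 64, 56, 58, 53, 58, 51, 60, 65, 56, 57, 84, 233, 236, 173, 76, 65, 64, 72, 70, 62, 81, 135, 99, 109, 122, 121, 123, 123, 119, 126, 125, 126, 122, 124, 123, 124, 125, 121, 131, 121, 127, 123, 122, 125, 125, 125, 126, 121, 124, 121, 125, 128, 128, 121, 122, 123, 122, 126, 124, 122, 106, 79, 63, 64, 63, 63, 50, 52, 44, 55, 61, 56, 57, 57, 68, 63, 68, 65, 63, 64, 71, 68, 63, 63, 70, 69, 86, 96]
125
```

Run:
```python
from h import *
c=wrist()
P=np.array([[onz(c,u,v,.155) for v in(149.7,187.7)] for u in(300,344)]);print(P.round(4).tolist(),P.mean((0,1)),P[:,1,1]-P[:,0,1])
y=P.mean((0,1))[1];o,d=ray(c,321,220.7);pk=o+d*(.21-o[2])/d[2];print("knob-head along shaft",pk[1]-y,"lever x vs axis",pk[0]-(.5769-.045*(pk[1]-.118)))
```

```text
[[[0.6035, 0.0972, 0.155], [0.602, 0.1411, 0.155]], [[0.5544, 0.0947, 0.155], [0.5513, 0.1385, 0.155]]] [0.57780098 0.11785932 0.155     ] [0.04390772 0.04383003]
knob-head along shaft 0.04210440339610001 lever x vs axis 0.0016688707391115942
```

The distance from head centre to the lever is 42.1 mm (41.5 expected when home). The knob is at z 0.210 and within 1.7 mm of the axis. The gripper is clear.

```bash
python3 -c "
from h import *
print(manip.finish_job(), manip.sense()['time_s'])"
```

```text
the job is handed in; nothing more can be done
the job is handed in; nothing more can be done
```

The lever is upright and the carrier head is on the shaft, grip up, against the collar and released. I handed the job in at about 29 s, with the gripper open and well clear; no verdict was reported.

**What I did:** I pushed the lever upright with the shut fingers, lifted the head by its grip, turned it and slid it on. There was no noticeable contact force until the stop, where I pressed to about 15 N.

**Last checks:**
- **Lever:** the scene and side cameras put the lever at 0.00 rad, with the knob 210 mm above the bench. The wrist view puts it about 1.7 mm off the axis, or 0.02 rad.
- **Head:** from the top-face edges, its centre is 42.1 mm from the lever plane, against 41.5 mm when fully home. That agrees within the measuring error.

**What went wrong or disagreed:**
- **First grasp of the knob:** joint 6 reached its limit, and the fingers shut on nothing.
- **Fingertips:** two cameras showed the real tips about 33 mm short of the reported TCP, so I corrected for that.
- **Second grasp of the knob:** the knob slipped out partway, so I changed to pushing.
- **Tool tilt:** it kept a tilt of about 1.5° after the joint limit, which the fit tolerated.
- **Stop position:** it came about 3 mm further along the shaft than my first estimate. The knob position showed about the same shift.
- **Not checked:** I had used my 12 picture views, so the final checks were numerical only. I did not re-measure the other things on the bench; no move went near them.

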